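# Uncover the test-tile carrier and fill its empty compartments

## Robot

A 6-joint arm with a two-finger parallel gripper is mounted at the origin on a cart in front of the work surface, level with it; the furniture and walls round the work are solid. World frame = base frame: x ahead of the robot, y to its left, z up, the work surface at z = 0. Lengths are in m, angles in rad, forces in N, time in s.
With the tool pointing down it reaches from about 0.375 to 0.975 m from the base axis. Payload 3.8 kg.
Tool frame: the origin (TCP) lies at the very end of the fingers, on their centre line; the grasp point (between the pads) lies 19 mm behind it; z points along the fingers, y is the line along which they close (so a half turn about z gives the same grasp; the last joint's range is limited). The gripper opens to 85 mm and grips with 20 to 120 N. Pads are 22 mm wide; open, the fingers measure 114 mm over their backs; the gripper's body (76 mm by 85 mm) begins 54 mm behind the grasp point. The pads swing forward as they close: fully open they stand 13 mm farther back than shut.
Start: joints at [1.227, 0.264, 1.604, -0, 1.274, -0.037], TCP at [0.204, 0.643, 0.231] pointing down, gripper open.
Joint ranges: [-2.63, 2.63], [-0.94, 2.18], [0.31, 2.57], [-1.31, 4.45], [0, 2.66], [-2.55, 2.55]. Speed limits (rad/s): [2.57, 2.57, 3.14, 3.14, 3.14, 3.14].

## Interface

Orientations are given as a unit quaternion [x, y, z, w].
In Python, from workcell import env, viewer gives the robot as it stands.
- The arm moves only by the shell command python3 -m inch 'ROWS' [FORCE]. ROWS is JSON, a list of rows, each a list of 7 numbers: the shift along the tool's x, y, z scaled (see below), then the turn, a rotation vector about the tool's x, y, z scaled (see below), then the opening, from -1 (shut) to 1 (fully open). In form: [[x, y, z, wx, wy, wz, gripper], ...]. A call has 1 to 10 rows; each row is the pose to reach, as a shift and turn from the pose commanded when the call began, along the tool's axes at that moment, turning the shorter way round; what a row does not reach only later rows make up. The controller multiplies each number of a shift by 50 cm and each number of a turn by 180 degrees. A row lasts 1/12 s, in which the tool goes at most 41.7 mm and 7.16 degrees, less where a joint would pass 70% of its speed; a pose out of reach is approached as far as the arm can. A call with a number of a shift or a turn outside -1 to 1 is refused whole. A call with a gripper value outside its range is refused whole. The fingers move at their own pace and stop on an object; FORCE is the grip in N (left out, the last holds). Time passes only in rows, so rows that repeat a pose let the fingers close. It gives the time, the measured TCP pose, the force, the opening and the grip force at its end, in the units of the state.
- env.read_state(): the state, without advancing time (a new reading comes with each control period).
- viewer.get_image(name): name is "scene" or "top"; returns the picture (400x640x3 uint8, red, green, blue); there is no depth.
- viewer.camera_model(name): a dict with "K" (3x3 intrinsics, pixels), "R" (3x3) and "t" (3): a world point X has camera coordinates R X + t. Camera axes: x right, y down, z forward; pixel columns grow to the right and rows downward; lengths in m; the calibration is good to about 2 mm. A picture is of the moment at which its call begins. camera_model takes no time and is no camera call.
- env.finish_job(): hands the job in; it is judged then, once.
Trained networks look in the newest picture that a camera, given by its name, has taken for a name from the list of things; names that differ only in an ending like _2 or _b are one class to them, and where a whole thing is asked for, a point or a joint stands for the part that bears it (a point fixed in the world has none). Each returns a list of dicts, best first, with "p" (0 to 1); they miss things now and then, are a little off and sometimes report something else, mostly with a low value. They report only what shows in the picture. A call takes as long as a camera call.
- viewer.silhouettes(name, camera): "mask" (400x640 bool, what is visible of it) and "rect" ([left, top, right, bottom] in pixels, round what is visible of it).
- viewer.tip_of(name, camera): "centre" ([column, row] in pixels: a listed point, or the origin of a listed thing).
The state is a dict: "time": time; "qpos": joint angles; "joint_vel": joint speeds; "joint_efforts": joint torques, N m; "tcp_pos": TCP position; "ee_rot": TCP orientation; "force": force on the tool from outside, world axes, zero at the start; "wrist_torque": the same for the moment, N m; "opening": opening from 0.0 (shut) to 1.0 (fully open); "grasp_force": force on a finger pad.
Only numpy, scipy, OpenCV 4.12 (cv2) and the standard library are available. Lean on these libraries where they do the work, as an engineer would, in place of code of your own. Each camera call takes 0.05 s, during which the arm holds its last target. There are 200 camera calls.

## Task

Open the test-tile carrier: lift its cover plate straight up off the two locating pins, keeping it level so that it does not cock and jam or drag the carrier along, and lay it down flat on the ware board. Then find the carrier's two empty compartments and stand the two loose test tiles in them, one in each, upright on the compartment floor. Do not drop or tip anything over, and leave the carrier and the things around it standing where they are.

Things in the scene. Friction and masses are not known exactly. Their poses are not given: they have to be found in the camera images.
- carrier: wooden carrier for glaze test tiles, loose on the table, 220 (x) by 108 (y) mm, about 1.3 kg. Origin: centre of its underside; x along its length, z up. Floor 8 mm thick, walls and dividers up to 34 mm above the table; its two solid end boards (x = +-88 to +-110 mm, 76 mm high) carry the cover. Two rows of three compartments, four of them holding a test tile, two empty
- pin_a (a point): tip of the steel locating pin on the end board at the carrier's +x end, at carrier x = 99 mm, y = 0, 112 mm above the table. Pins are 10 mm in diameter and stand 36 mm out of the end board's top
- pin_b (a point): tip of the other locating pin, at carrier x = -99 mm, y = 0
- cover: aluminium cover plate of the carrier, 226 (x) by 118 (y) by 10 mm, about 0.8 kg, balanced about its centre. Origin: centre of its underside, at the start 76 mm above the carrier's origin, axes as the carrier's. Brass guide bushes at x = +-99 mm, 20 mm long from the underside, bore 12 mm on the 10 mm pins: it must rise 36 mm straight up to come free, and binds when tilted
- grip_rail (a point): middle of the cover's wooden grip rail, 53 mm above the cover's underside, over its centre of mass. The rail is 130 mm long along the cover's x, 18 mm wide (y), 22 mm high, with 32 mm of free height under it between two blocks at x = +-48 mm (each 20 mm long)
- ware_board: plain plywood ware board, fixed on the table, 200 (x) by 300 (y) by 12 mm; origin at the centre of its underside, top 12 mm above it
- loose_tile_1: L-shaped glaze test tile standing on the table, 42 (x) by 26 (y) by 62 mm high, 45 g. Origin: centre of its underside (of the foot's outline). The upright, 42 mm wide and 7 mm thick, stands at the +y edge, its middle at y = +9.5 mm; the foot, 9 to 14 mm thick, reaches to y = -13 mm. Grip the upright across its thickness
- loose_tile_2: a second test tile of the same shape, 42 (x) by 27 (y) by 63 mm high, axes as loose_tile_1, upright's middle at y = +9.5 mm
- cell_1 (a point): centre of the floor of compartment 1 of the carrier (52 (x) by 38 (y) mm, floor 8 mm above the table), at carrier x = -56 mm, y = -30 mm; axes as the carrier's. Empty or filled: not given, look or feel once the cover is off. A stored tile there is like the loose ones, x along the carrier's x, upright on the +y side, its top 70 mm above the table
- cell_2 (a point): centre of the floor of compartment 2 of the carrier (52 (x) by 38 (y) mm, floor 8 mm above the table), at carrier x = 0 mm, y = -30 mm; axes as the carrier's. Empty or filled: not given, look or feel once the cover is off. A stored tile there is like the loose ones, x along the carrier's x, upright on the +y side, its top 70 mm above the table
- cell_3 (a point): centre of the floor of compartment 3 of the carrier (52 (x) by 38 (y) mm, floor 8 mm above the table), at carrier x = 56 mm, y = -30 mm; axes as the carrier's. Empty or filled: not given, look or feel once the cover is off. A stored tile there is like the loose ones, x along the carrier's x, upright on the +y side, its top 70 mm above the table
- cell_4 (a point): centre of the floor of compartment 4 of the carrier (52 (x) by 38 (y) mm, floor 8 mm above the table), at carrier x = -56 mm, y = 30 mm; axes as the carrier's. Empty or filled: not given, look or feel once the cover is off. A stored tile there is like the loose ones, x along the carrier's x, upright on the +y side, its top 70 mm above the table
- cell_5 (a point): centre of the floor of compartment 5 of the carrier (52 (x) by 38 (y) mm, floor 8 mm above the table), at carrier x = 0 mm, y = 30 mm; axes as the carrier's. Empty or filled: not given, look or feel once the cover is off. A stored tile there is like the loose ones, x along the carrier's x, upright on the +y side, its top 70 mm above the table
- cell_6 (a point): centre of the floor of compartment 6 of the carrier (52 (x) by 38 (y) mm, floor 8 mm above the table), at carrier x = 56 mm, y = 30 mm; axes as the carrier's. Empty or filled: not given, look or feel once the cover is off. A stored tile there is like the loose ones, x along the carrier's x, upright on the +y side, its top 70 mm above the table
- clay_lump: rough lump of clay, 70 (x) by 85 (y) mm, 56 mm high, 0.42 kg; origin at the centre of its underside. Bystander, stands in line with the loose tiles
- celadon_bottle: celadon glazed bottle, 58 mm across, 166 mm tall, at the back; origin at the centre of its foot. Bystander
- gum_pump: white pump bottle at the back, 74x81 mm, 210 mm tall (the tallest thing near the work), cannot be moved; origin at the centre of its foot

How it is judged:
On the way:
1. the cover has been lifted off its pins and lies flat on the ware board, let go (z of cover in the frame of ware_board between 0.008 and 0.016 m and angle between cover's own z axis and vertical below 0.05 rad and horizontal distance between cover and ware_board below 0.09 m and contact force between cover and the fingers below 0.3 N), for 0.2 s.
At the end, for the whole second after the job is handed in: The cover lies flat on the ware board (tilt under about 3 degrees, centre within 90 mm of the board's centre), and each loose test tile stands on the floor of a compartment (within 12 mm of its centre and 5 mm of its floor's height, tilt under about 4.5 degrees), all at rest and let go (z of cover in the frame of ware_board between 0.008 and 0.016 m and angle between cover's own z axis and vertical below 0.05 rad and horizontal distance between cover and ware_board below 0.09 m and ((horizontal distance between loose_tile_1 and cell_1 below 0.012 m and z of loose_tile_1 in the frame of cell_1 between -0.005 and 0.005 m) or (horizontal distance between loose_tile_1 and cell_2 below 0.012 m and z of loose_tile_1 in the frame of cell_2 between -0.005 and 0.005 m) or (horizontal distance between loose_tile_1 and cell_3 below 0.012 m and z of loose_tile_1 in the frame of cell_3 between -0.005 and 0.005 m) or (horizontal distance between loose_tile_1 and cell_4 below 0.012 m and z of loose_tile_1 in the frame of cell_4 between -0.005 and 0.005 m) or (horizontal distance between loose_tile_1 and cell_5 below 0.012 m and z of loose_tile_1 in the frame of cell_5 between -0.005 and 0.005 m) or (horizontal distance between loose_tile_1 and cell_6 below 0.012 m and z of loose_tile_1 in the frame of cell_6 between -0.005 and 0.005 m)) and angle between each of loose_tile_1, loose_tile_2's own z axis and vertical below 0.08 rad and linear speed of each of loose_tile_1, loose_tile_2, cover below 0.01 m/s and ((horizontal distance between loose_tile_2 and cell_1 below 0.012 m and z of loose_tile_2 in the frame of cell_1 between -0.005 and 0.005 m) or (horizontal distance between loose_tile_2 and cell_2 below 0.012 m and z of loose_tile_2 in the frame of cell_2 between -0.005 and 0.005 m) or (horizontal distance between loose_tile_2 and cell_3 below 0.012 m and z of loose_tile_2 in the frame of cell_3 between -0.005 and 0.005 m) or (horizontal distance between loose_tile_2 and cell_4 below 0.012 m and z of loose_tile_2 in the frame of cell_4 between -0.005 and 0.005 m) or (horizontal distance between loose_tile_2 and cell_5 below 0.012 m and z of loose_tile_2 in the frame of cell_5 between -0.005 and 0.005 m) or (horizontal distance between loose_tile_2 and cell_6 below 0.012 m and z of loose_tile_2 in the frame of cell_6 between -0.005 and 0.005 m))); the robot touches nothing.
It fails at once if the cover is cocked by more than 3 degrees while it is still on its pins (angle between cover's own z axis and vertical above 0.055 rad and z of cover in the frame of carrier below 0.112 m and horizontal distance between cover and carrier below 0.03 m).
It fails at once if the carrier is dragged or lifted more than 12 mm from where it stood (distance of carrier from where it was at the start of the episode above 0.012 m).
It fails at once if the cover or a tile is let fall: the cover arrives on the ware board faster than 0.5 m/s or a tile in the carrier faster than 0.6 m/s ((linear speed of cover above 0.5 m/s and z of cover in the frame of ware_board below 0.04 m and horizontal distance between cover and ware_board below 0.15 m) or (linear speed of loose_tile_1 above 0.6 m/s and z of loose_tile_1 in the frame of carrier below 0.03 m and horizontal distance between loose_tile_1 and carrier below 0.09 m) or (linear speed of loose_tile_2 above 0.6 m/s and z of loose_tile_2 in the frame of carrier below 0.03 m and horizontal distance between loose_tile_2 and carrier below 0.09 m)).
It fails at once if a loose tile is tipped over (angle between any of loose_tile_1, loose_tile_2's own z axis and vertical above 0.7 rad).
It fails at once if the clay lump or the celadon bottle is pushed more than 25 mm (distance of any of clay_lump, celadon_bottle from where it was at the start of the episode above 0.025 m).
It also fails if it takes over 72 s, if anything falls off the work surface, if the arm or the gripper's body presses on something with over 40 N, if the wrist force passes 120 N, or if a joint passes its speed limit or range.

## Working session

There is one attempt and no reset: what is moved stays moved. The work goes in short steps, Python scripts to look and compute and a shell command to move; the robot and the scene stay as the last step left them, time stands still between calls to the robot, and variables do not carry over. Pictures are saved under pics/ and viewed, at most 12 in all, crops included, and the job is handed in when it is done.

```bash
ls; mkdir -p pics
cat > h.py <<'E'
import numpy as np,cv2
from workcell import env,viewer
from scipy.spatial.transform import Rotation as Ro
def ray(px,cam,z):
    m=viewer.camera_model(cam);K,R,t=map(np.array,(m["K"],m["R"],m["t"]))
    c=-R.T@t;d=R.T@np.linalg.inv(K)@np.array([px[0],px[1],1.]);s=(z-c[2])/d[2];return c+s*d
def proj(X,cam):
    m=viewer.camera_model(cam);K,R,t=map(np.array,(m["K"],m["R"],m["t"]))
    p=K@(R@np.array(X)+t);return p[:2]/p[2]
def save(cam,f):
    im=viewer.get_image(cam);cv2.imwrite(f"pics/{f}.png",im[:,:,::-1]);return im
E
python3 - <<'E'
from h import *
H=dict(carrier=0,pin_a=.112,cover=.076,grip_rail=.129,ware_board=0,loose_tile_1=0,clay_lump=0,celadon_bottle=0,gum_pump=0)
for cam in("scene","top"):
    save(cam,cam+"0")
    m=viewer.camera_model(cam);print(cam,-np.array(m["R"]).T@m["t"])
    for n,z in H.items():
        print(n,[(round(d["p"],2),np.round(d["centre"]),np.round(ray(d["centre"],cam,z)[:2],3)) for d in viewer.tip_of(n,cam)[:4]])
s=env.read_state();print(s)
a=cv2.imread("pics/scene0.png");b=cv2.imread("pics/top0.png")
E
```

```text
pics
scene [-0.16123783 -0.51922374  0.54360372]
carrier [(0.62, array([389., 283.]), array([ 0.538, -0.243]))]
pin_a [(0.95, array([415., 219.]), array([ 0.642, -0.248])), (0.92, array([364., 256.]), array([ 0.442, -0.226])), (0.65, array([390., 281.]), array([ 0.398, -0.3  ]))]
cover [(0.69, array([394., 252.]), array([ 0.541, -0.245]))]
grip_rail [(0.84, array([392., 232.]), array([ 0.53 , -0.242]))]
ware_board [(0.96, array([219., 215.]), array([0.55 , 0.289]))]
loose_tile_1 [(0.78, array([271., 264.]), array([0.447, 0.013])), (0.68, array([387., 298.]), array([ 0.487, -0.263])), (0.54, array([288., 245.]), array([0.536, 0.03 ])), (0.22, array([221., 214.]), array([0.561, 0.292]))]
clay_lump [(0.56, array([322., 228.]), array([0.656, 0.01 ]))]
celadon_bottle [(0.58, array([382., 224.]), array([ 0.769, -0.116]))]
gum_pump [(0.86, array([331., 208.]), array([0.772, 0.052]))]
top [ 0.40334719 -0.01434029  1.39185442]
carrier []
pin_a [(0.23, array([397., 213.]), array([ 0.542, -0.23 ]))]
cover [(0.81, array([398., 216.]), array([ 0.538, -0.237]))]
grip_rail [(0.58, array([400., 212.
[... 503 characters left out ...]
51]))]
{'time': 1.0, 'qpos': array([ 1.22709848e+00,  2.63869439e-01,  1.60397059e+00,  3.00884258e-05,
        1.27369809e+00, -3.68917613e-02]), 'joint_vel': array([-0.00039213,  0.00010518, -0.00124056,  0.0011209 , -0.00132011,
        0.00044796]), 'joint_efforts': array([-1.45184669e-03, -5.15083909e+01, -3.67738616e+01, -2.67199002e-04,
        8.18820372e-04,  1.54988675e-05]), 'tcp_pos': array([0.20385124, 0.64349463, 0.23131625]), 'ee_rot': array([ 1.52806442e-01,  9.88256136e-01,  2.94947096e-05, -8.96825965e-06]), 'force': array([-0.12859249,  0.40160181,  0.64086325]), 'wrist_torque': array([0.02722108, 0.00834124, 0.04479614]), 'grasp_force': 0.0, 'opening': 1.0026185754714365}
```

View pics/scene0.png

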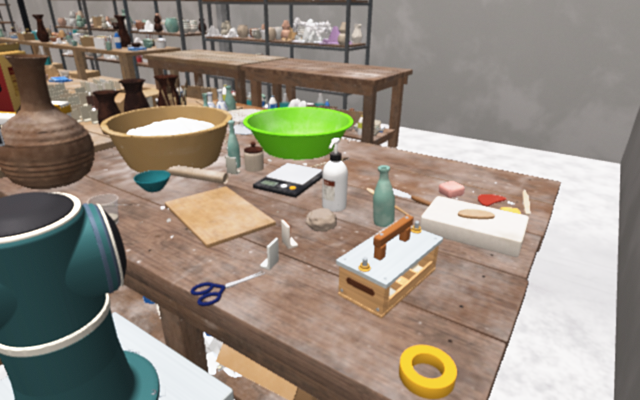

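Run:
```python
import cv2
b=cv2.imread("pics/top0.png");cv2.imwrite("pics/top0c.png",cv2.resize(b[100:300,180:440],None,fx=3,fy=3,interpolation=cv2.INTER_CUBIC))
```

```text
(no output)
```

View pics/top0c.png

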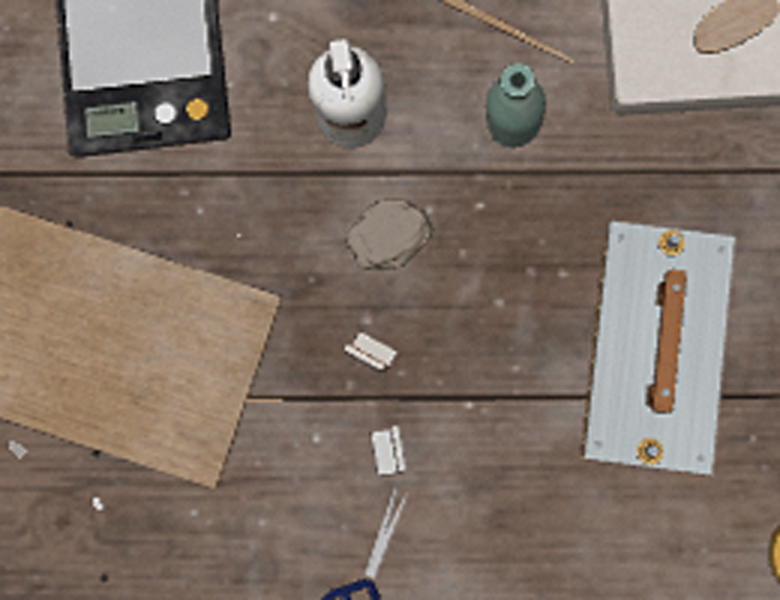

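The scene picture shows the carrier with its cover at (392,250), the board at (219,215) and the tiles at (271,264) and (288,245). In the top crop the pins are at full-image (404,181) and (397,250), and the tiles at about (309,250) and (304,217). Next I fit poses from masks.

```bash
cat >> h.py <<'E'
from scipy.optimize import minimize
def box(x0,x1,y0,y1,z0,z1): return np.array([[x,y,z] for x in(x0,x1) for y in(y0,y1) for z in(z0,z1)])
TILE=[box(-.021,.021,-.013,.013,0,.010),box(-.021,.021,.006,.013,0,.062)]
BOARD=[box(-.1,.1,-.15,.15,0,.012)]
COVER=[box(-.113,.113,-.059,.059,.0,.010)]
def rend(parts,p,cam,z=0):
    S=4;im=np.zeros((400*S,640*S),np.uint8);c,s=np.cos(p[2]),np.sin(p[2])
    for b in parts:
        w=b@np.array([[c,s,0],[-s,c,0],[0,0,1]])+[p[0],p[1],z]
        h=cv2.convexHull(np.array([proj(q,cam)*S+S/2 for q in w],np.float32))
        cv2.fillConvexPoly(im,np.round(h).astype(np.int32),255)
    return cv2.resize(im,(640,400),interpolation=cv2.INTER_AREA)/255.
def fit(parts,masks,p0,z=0):
    def cost(p): return sum(np.abs(rend(parts,p,c,z)-m).sum()/m.sum() for c,m in masks.items())
    s0=np.array([p0+np.array(d) for d in([0,0,0],[.008,0,0],[0,.008,0],[0,0,.25])])
    r=minimize(cost,p0,method="Nelder-Mead",options=dict(initial_simplex=s0,xatol=1e-4,fatol=1e-4,maxiter=150));return r.x,r.fun
E
cat > m.py <<'E'
from h import *
M={}
for cam in("scene","top"):
    im=viewer.get_image(cam)
    for n in("loose_tile_1","ware_board","pin_a"):
        M[n,cam]=[d for d in viewer.silhouettes(n,cam) if d["p"]>.3]
        print(n,cam,[(round(d["p"],2),d["rect"],int(d["mask"].sum())) for d in M[n,cam]])
def pick(n,X):
    o={}
    for cam in("scene","top"):
        q=proj(X,cam)
        for d in M[n,cam]:
            l,t,r,b=d["rect"]
            if np.hypot((l+r)/2-q[0],(t+b)/2-q[1])<12 and cam not in o:o[cam]=d["mask"].astype(float)
    return o
for nm,X in(("A",(.443,.016)),("B",(.538,.03))):
    mk=pick("loose_tile_1",[*X,.03])
    res=[fit(TILE,mk,np.array([*X,a])) for a in np.arange(-3,3.2,.8)]
    res.sort(key=lambda r:r[1])
    for r in res[:3]: print(nm,len(mk),np.round(r[0],4),round(r[1],3))
mk=pick("ware_board",[.553,.29,0]);print("board",len(mk),fit(BOARD,mk,np.array([.553,.29,-.33])))
for a in((404,181),(397,250.3)): print("pin top",ray(a,"top",.112))
for a in((415,219),(364,256)): print("pin scene",ray(a,"scene",.112))
E
python3 m.py
```

```text
loose_tile_1 scene [(0.57, [261.4, 235.0, 281.5, 270.2], 364)]
ware_board scene [(0.87, [166.3, 188.9, 273.4, 245.0], 3804)]
pin_a scene [(0.96, [336.4, 220.8, 440.3, 314.8], 2659)]
loose_tile_1 top [(0.55, [298.4, 213.4, 312.5, 225.3], 105), (0.43, [303.1, 243.1, 315.0, 256.9], 141)]
ware_board top [(0.64, [158.5, 169.6, 271.6, 262.2], 6592)]
pin_a top [(0.5, [395.4, 179.9, 404.9, 251.5], 19)]Traceback (most recent call last):
  File "m.py", line 18, in <module>
    res=[fit(TILE,mk,np.array([*X,a])) for a in np.arange(-3,3.2,.8)]
         ~~~^^^^^^^^^^^^^^^^^^^^^^^^^^
  File "h.py", line 27, in fit
    r=minimize(cost,p0,method="Nelder-Mead",options=dict(initial_simplex=s0,xatol=1e-4,fatol=1e-4,maxiter=150));return r.x,r.fun
    res = _minimize_neldermead(fun, x0, args, callback, bounds=bounds,
                               **options)
    fxr = func(xr)
    fx = function(np.copy(x), *(wrapper_args + args))
  File "h.py", line 25, in cost
    def cost(p): return sum(np.abs(rend(parts,p,c,z)-m).sum()/m.sum() for c,m in masks.items())
                        ~~~^^^^^^^^^^^^^^^^^^^^^^^^^^^^^^^^^^^^^^^^^^^^^^^^^^^^^^^^^^^^^^^^^^^^
  File "h.py", line 25, in <genexpr>
    def cost(p): return sum(np.abs(rend(parts,p,c,z)-m).sum()/m.sum() for c,m in masks.items())
                                   ~~~~^^^^^^^^^^^^^
  File "h.py", line 21, in rend
    h=cv2.convexHull(np.array([proj(q,cam)*S+S/2 for q in w],np.float32))
                               ~~~~^^^^^^^
  File "h.py", line 8, in proj
    m=viewer.camera_model(cam);K,R,t=map(np.array,(m["K"],m["R"],m["t"]))
ValueError: time passes only in moves, steps and waits
```

```bash
python3 - <<'E'
s=open("h.py").read()
s=s.replace("def ray(","CM={c:viewer.camera_model(c) for c in('scene','top')}\ndef ray(").replace("m=viewer.camera_model(cam);","m=CM[cam];")
open("h.py","w").write(s)
E
cat > m.py <<'E'
from h import *
def white(cam,X,r):
    im=cv2.imread(f"pics/{cam}0.png").astype(float);q=proj(X,cam).round().astype(int)
    w=im.min(2);m=np.clip((w-110)/50,0,1)*(im.max(2)-w<60)
    o=np.zeros_like(m);s=np.s_[q[1]-r:q[1]+r,q[0]-r:q[0]+r]
    o[s]=m[s];
    n,l,st,_=cv2.connectedComponentsWithStats((o>.3).astype(np.uint8),connectivity=4)
    k=1+np.argmax(st[1:,4]);print(cam,st[k]);return o*(l==k)
for nm,X in(("A",(.443,.016)),("B",(.538,.03))):
    mk={"scene":white("scene",[*X,.03],22),"top":white("top",[*X,.03],13)}
    res=[fit(TILE,mk,np.array([*X,a])) for a in np.arange(-3,3.2,1)]
    res.sort(key=lambda r:r[1])
    for r in res[:3]: print(nm,len(mk),np.round(r[0],4),round(r[1],3))
mk={}
for cam in("scene","top"):
    viewer.get_image(cam);mk[cam]=viewer.silhouettes("ware_board",cam)[0]["mask"].astype(float)
print("board",fit(BOARD,mk,np.array([.553,.29,-.33])))
for a in((404,181),(397,250.3)): print("pin top",ray(a,"top",.112))
for a in((415,219),(364,256)): print("pin scene",ray(a,"scene",.112))
E
python3 m.py
python3 - <<'E'
from h import *
b=cv2.imread("pics/scene0.png");b=cv2.resize(b[195:315,230:450],None,fx=3.6,fy=3.6,interpolation=cv2.INTER_CUBIC);cv2.imwrite("pics/scene0c.png",b)
E
```

```text
scene [ 246  237   44   38 1017]
top [304 242  11  16 129]
A 2 [0.4445 0.0168 3.3198] 1.105
A 2 [ 0.4445  0.0169 -2.9616] 1.106
A 2 [ 0.4441  0.0167 -2.9559] 1.109
scene [280 219  18  30 259]
top [295 211  17  12 103]
B 2 [0.5436 0.0336 0.9786] 0.738
B 2 [0.5437 0.0335 0.9781] 0.744
B 2 [0.5432 0.0341 1.0025] 0.749
board (array([ 0.55227572,  0.29774769, -0.31534835]), np.float64(0.0516403277618476))
pin top [ 0.63158496 -0.25084166  0.112     ]
pin top [ 0.43977898 -0.22573997  0.112     ]
pin scene [ 0.64206735 -0.2478491   0.112     ]
pin scene [ 0.442836   -0.22534016  0.112     ]
```

View pics/scene0c.png

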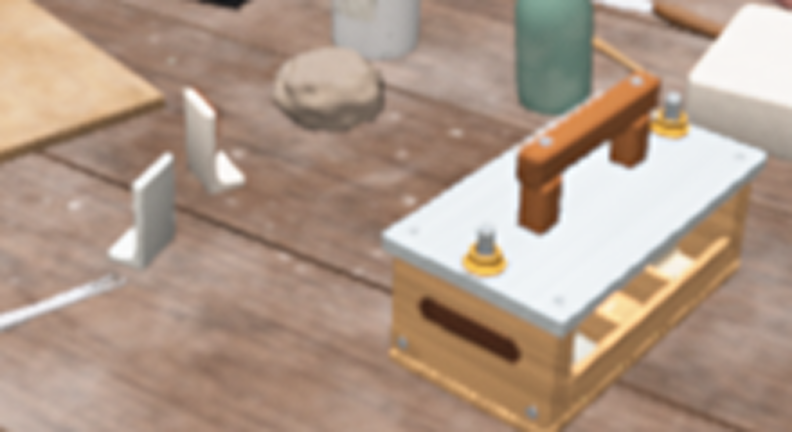

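Tile A's foot points to world +y (yaw ≈ −2.96). Tile B's foot points to (+x, −y) (yaw ≈ 1.0). Last measuring round: cover fit and a cleaner tile fit.

```bash
cat > m.py <<'E'
from h import *
CV=COVER+[box(-.065,.065,-.009,.009,.042,.064),box(-.058,-.038,-.009,.009,.01,.042),box(.038,.058,-.009,.009,.01,.042)]
mk={}
for cam in("scene","top"):
    viewer.get_image(cam)
    d=viewer.silhouettes("cover",cam);print([(round(e["p"],2),e["rect"],int(e["mask"].sum())) for e in d]);mk[cam]=d[0]["mask"].astype(float)
print("cover",fit(CV,mk,np.array([.539,-.238,-.118]),.076),[(c,fit(CV,{c:m},np.array([.539,-.238,-.118]),.076)) for c,m in mk.items()])
def tm(cam,rect):
    im=cv2.imread(f"pics/{cam}0.png");l,t,r,b=rect
    m=np.full((400,640),cv2.GC_BGD,np.uint8);m[t:b,l:r]=cv2.GC_PR_BGD
    w=im.min(2);m[t:b,l:r][w[t:b,l:r]>125]=cv2.GC_PR_FGD
    cv2.grabCut(im,m,None,np.zeros((1,65)),np.zeros((1,65)),4,cv2.GC_INIT_WITH_MASK)
    return ((m==1)|(m==3)).astype(float)
for nm,p,rs,rt in(("A",(.4445,.0168,-2.96),(260,236,281,271),(302,240,317,259)),("B",(.540,.033,1.05),(279,217,299,250),(294,209,314,225))):
    mk={"scene":tm("scene",rs),"top":tm("top",rt)}
    print(nm,[int(m.sum()) for m in mk.values()],fit(TILE,mk,np.array(p)),[fit(TILE,{c:m},np.array(p)) for c,m in mk.items()])
E
python3 m.py
```

```text
[(0.95, [338.4, 216.1, 444.2, 290.1], 3898)]
[(0.98, [374.2, 176.0, 420.9, 256.3], 3272)]
cover (array([ 0.54054791, -0.23996728, -0.12949108]), np.float64(0.08988991380987019)) [('scene', (array([ 0.5410644 , -0.23997289, -0.13349964]), np.float64(0.04092194086459622))), ('top', (array([ 0.53931674, -0.24029455, -0.12679887]), np.float64(0.046225849753104176)))]
A [72, 118] (array([ 0.44183521,  0.02239547, -2.43208663]), np.float64(3.2078985266422952)) [(array([ 0.43962553,  0.02356895, -2.42288551]), np.float64(2.62636165577342)), (array([ 0.44449328,  0.01666711, -2.96436763]), np.float64(0.22003988035892322))]
B [49, 105] (array([0.54864004, 0.032346  , 0.67478779]), np.float64(3.5745124716553285)) [(array([0.55478216, 0.03086981, 0.66624445]), np.float64(2.713645458183273)), (array([0.54378945, 0.03288133, 1.06487982]), np.float64(0.3014005602240897))]
```

```bash
cat > g.py <<'E'
# usage: g.py x y z yawdeg [...]: from current measured pose, rows for targets (tool down, tool x at yaw)
import sys
from workcell import env
import numpy as np
from scipy.spatial.transform import Rotation as Ro
s=env.read_state();R0=Ro.from_quat(s["ee_rot"]);p0=np.array(s["tcp_pos"])
a=np.array(sys.argv[1:],float).reshape(-1,4)
print("now",round(s["time"],2),p0.round(4),"toolx yaw",round(np.degrees(np.arctan2(*R0.as_matrix()[[1,0],0])),2),"tilt",np.degrees(np.arccos(-R0.as_matrix()[2,2])).round(2),"q",np.round(s["qpos"],2),"F",np.round(s["force"],1),"T",np.round(s["wrist_torque"],2),"op",round(s["opening"],3),"gf",round(s["grasp_force"],1))
for x,y,z,w in a:
    c,n=np.cos(np.radians(w)),np.sin(np.radians(w))
    Rt=Ro.from_matrix(np.array([[c,n,0],[n,-c,0],[0,0,-1]]))
    d=R0.inv().apply(np.array([x,y,z])-p0)
    print(np.round(d/.5,4).tolist(),np.round((R0.inv()*Rt).as_rotvec()/np.pi,4).tolist(),"rows",np.ceil(np.linalg.norm(d)/.0417))
E
python3 g.py .40 .18 .23 172.6 .5405 -.24 .2 172.6
```

```text
now 1.8 [0.2039 0.6435 0.2313] toolx yaw 162.42 tilt 0.0 q [ 1.23  0.26  1.6   0.    1.27 -0.04] F [-0.3  0.3  0.5] T [ 0.02 -0.01 -0.02] op 1.0 gf 0.0
[-0.6539, -0.7652, 0.0026] [0.0, -0.0, -0.0566] rows 13.0
[-1.1755, -1.4811, 0.0626] [0.0, -0.0, -0.0566] rows 23.0
```

```bash
python3 -m inch '[[-0.65,-0.765,0,0,0,-0.0566,1],[-0.65,-0.765,0,0,0,-0.0566,1],[-0.65,-0.765,0,0,0,-0.0566,1],[-0.65,-0.765,0,0,0,-0.0566,1],[-0.65,-0.765,0,0,0,-0.0566,1],[-0.65,-0.765,0,0,0,-0.0566,1],[-0.65,-0.765,0,0,0,-0.0566,1],[-0.65,-0.765,0,0,0,-0.0566,1],[-0.65,-0.765,0,0,0,-0.0566,1],[-0.65,-0.765,0,0,0,-0.0566,1]]' 40; python3 g.py .5405 -.24 .2 172.6
```

```text
time: 2.63
tcp_pos: [0.3655, 0.2575, 0.2317]
ee_rot: [0.064, 0.998, 0.0, 0.001]
force: [1.4, 0.6, 0.2]
opening: 1.002
grasp_force: 0.0
now 2.63 [0.3655 0.2575 0.2317] toolx yaw 172.64 tilt 0.07 q [ 0.56 -0.18  2.07 -0.    1.26 -0.88] F [1.4 0.6 0.2] T [ 0.02 -0.05 -0.01] op 1.002 gf 0.0
[-0.4745, -0.9421, 0.0631] [0.0002, 0.0003, 0.0002] rows 13.0
```

```bash
python3 -m inch '[[-0.475,-0.942,0.04,0,0,0,1],[-0.475,-0.942,0.04,0,0,0,1],[-0.475,-0.942,0.04,0,0,0,1],[-0.475,-0.942,0.04,0,0,0,1],[-0.475,-0.942,0.04,0,0,0,1],[-0.475,-0.942,0.04,0,0,0,1],[-0.475,-0.942,0.04,0,0,0,1],[-0.475,-0.942,0.04,0,0,0,1],[-0.475,-0.942,0.04,0,0,0,1],[-0.475,-0.942,0.04,0,0,0,1]]'; python3 -m inch '[[-0.12,-0.235,0.015,0,0,0,1],[-0.12,-0.235,0.015,0,0,0,1],[-0.12,-0.235,0.015,0,0,0,1],[-0.12,-0.235,0.015,0,0,0,1],[-0.12,-0.235,0.015,0,0,0,1]]';python3 g.py .5405 -.24 .11 172.6
```

```text
time: 3.47
tcp_pos: [0.5036, -0.1358, 0.2158]
ee_rot: [0.065, 0.998, -0.0, 0.0]
force: [0.8, 1.0, 0.8]
opening: 1.004
grasp_force: 0.0
time: 3.88
tcp_pos: [0.548, -0.2605, 0.2074]
ee_rot: [0.066, 0.998, -0.0, -0.0]
force: [0.5, 0.7, 0.4]
opening: 0.995
grasp_force: 0.0
now 3.88 [ 0.548  -0.2605  0.2074] toolx yaw 172.41 tilt 0.03 q [-0.48  0.15  1.78 -0.    1.21 -1.92] F [0.5 0.7 0.4] T [ 0.04  0.   -0.03] op 0.995 gf 0.0
[0.0201, 0.0386, 0.1948] [-0.0001, -0.0001, -0.0011] rows 3.0
```

```bash
python3 -m inch '[[0.02,0.0386,0,0,0,-0.001,0.2],[0.02,0.0386,0.05,0,0,-0.001,0.2],[0.02,0.0386,0.11,0,0,-0.001,0.2],[0.02,0.0386,0.16,0,0,-0.001,0.2],[0.02,0.0386,0.195,0,0,-0.001,0.2],[0.02,0.0386,0.195,0,0,-0.001,0],[0.02,0.0386,0.195,0,0,-0.001,0]]' 30
python3 - <<'E'
from h import *
for c in("scene","top"):
    save(c,c+"1")
a=cv2.imread("pics/scene1.png")[150:310,310:480];b=cv2.imread("pics/top1.png")[150:270,360:440]
cv2.imwrite("pics/grip1.png",np.hstack([cv2.resize(a,(510,480)),cv2.resize(b,(280,480))[:, :]]))
E
python3 g.py .5405 -.24 .11 172.6
```

```text
time: 4.47
tcp_pos: [0.539, -0.2354, 0.1097]
ee_rot: [0.062, 0.998, 0.001, -0.001]
force: [-0.1, -0.4, -0.6]
opening: 0.501
grasp_force: 0.0
now 4.57 [ 0.5412 -0.237   0.1123] toolx yaw 172.84 tilt 0.14 q [-0.46  0.21  1.91  0.    1.03 -1.9 ] F [ 0.2  0.3 -0.4] T [-0.   -0.03  0.03] op 0.499 gf 0.0
[0.0006, -0.0061, 0.0046] [-0.0002, 0.0007, 0.0013] rows 1.0
```

View pics/grip1.png

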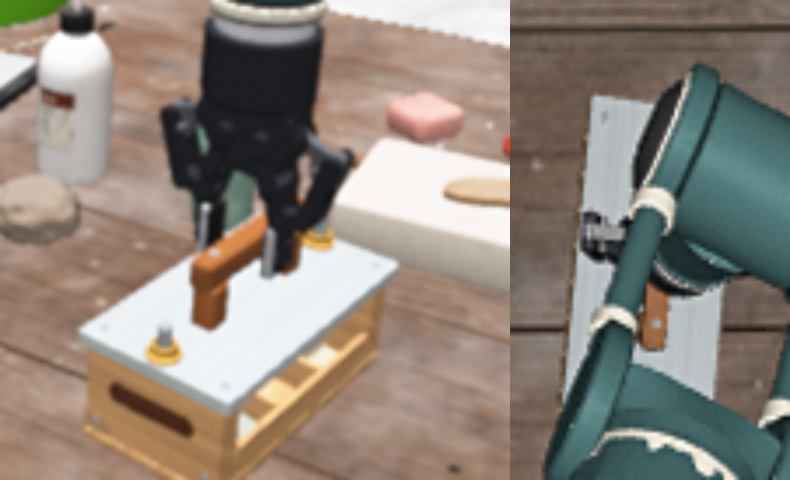

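Jaws straddle the rail (crop ~(235,240)), aligned with it. I correct by 3 mm and close.

```bash
python3 -m inch '[[0,-0.005,0.004,0,0,0,0],[0,-0.005,0.004,0,0,0,-0.4],[0,-0.005,0.004,0,0,0,-0.5],[0,-0.005,0.004,0,0,0,-0.5]]' 20;python3 g.py .5405 -.24 .11 172.6;  python3 -m inch '[[0,0,0,0,0,0,-0.6],[0,0,0,0,0,0,-0.7],[0,0,0,0,0,0,-1],[0,0,0,0,0,0,-1],[0,0,0,0,0,0,-1],[0,0,0,0,0,0,-1]]' 20;python3 g.py .5405 -.24 .11 172.6
```

```text
time: 4.9
tcp_pos: [0.5403, -0.2401, 0.1093]
ee_rot: [0.063, 0.998, -0.0, 0.001]
force: [0.6, 0.6, -1.0]
opening: 0.25
grasp_force: 0.0
now 4.9 [ 0.5403 -0.2401  0.1093] toolx yaw 172.77 tilt 0.08 q [-0.46  0.21  1.91  0.    1.02 -1.91] F [ 0.6  0.6 -1. ] T [ 0.03 -0.05 -0.03] op 0.25 gf 0.0
[-0.0003, 0.0003, -0.0013] [-0.0001, 0.0004, 0.001] rows 1.0
time: 5.4
tcp_pos: [0.5403, -0.2405, 0.1094]
ee_rot: [0.063, 0.998, -0.001, 0.001]
force: [-1.7, -2.7, 5.4]
opening: 0.208
grasp_force: 20.1
now 5.4 [ 0.5403 -0.2405  0.1094] toolx yaw 172.78 tilt 0.09 q [-0.46  0.21  1.91 -0.    1.02 -1.9 ] F [-1.7 -2.7  5.4] T [-0.4   0.25 -0.15] op 0.208 gf 20.1
[-0.0002, 0.0011, -0.0012] [-0.0003, 0.0004, 0.001] rows 1.0
```

```bash
python3 -m inch '[[0,0,0,0,0,0,-1],[0,0,0,0,0,0,-1],[0,0,-0.002,0,0,0,-1],[0,0,-0.004,0,0,0,-1],[0,0,-0.006,0,0,0,-1],[0,0,-0.01,0,0,0,-1],[0,0,-0.014,0,0,0,-1],[0,0,-0.018,0,0,0,-1],[0,0,-0.022,0,0,0,-1]]' 90;python3 g.py
python3 - <<'E'
from h import *
save("scene","s2")
E
```

```text
time: 6.15
tcp_pos: [0.5388, -0.2394, 0.1164]
ee_rot: [0.063, 0.998, 0.0, -0.001]
force: [3.8, -4.8, -12.8]
opening: 0.197
grasp_force: 87.9
now 6.15 [ 0.5388 -0.2394  0.1164] toolx yaw 172.8 tilt 0.15 q [-0.46  0.2   1.9  -0.    1.04 -1.91] F [  3.8  -4.8 -12.8] T [-0.96 -0.79 -0.1 ] op 0.197 gf 87.9
```

```bash
python3 -m inch '[[-0.002,-0.002,-0.004,0,0,0,-1],[-0.002,-0.002,-0.01,0,0,0,-1],[-0.002,-0.002,-0.016,0,0,0,-1],[-0.002,-0.002,-0.022,0,0,0,-1],[-0.002,-0.002,-0.028,0,0,0,-1]]';python3 g.py
```

```text
time: 6.62
tcp_pos: [0.5401, -0.2402, 0.1334]
ee_rot: [0.063, 0.998, 0.001, -0.001]
force: [-0.2, -0.5, -7.1]
opening: 0.193
grasp_force: 88.8
now 6.62 [ 0.5401 -0.2402  0.1334] toolx yaw 172.81 tilt 0.11 q [-0.46  0.19  1.89  0.    1.07 -1.91] F [-0.2 -0.5 -7.1] T [-0.   -0.04  0.02] op 0.193 gf 88.8
```

```bash
python3 -m inch '[[0,0,-0.01,0,0,0,-1],[0,0,-0.02,0,0,0,-1],[0,0,-0.03,0,0,0,-1],[0,0,-0.045,0,0,0,-1],[0,0,-0.065,0,0,0,-1],[0,0,-0.085,0,0,0,-1],[0,0,-0.105,0,0,0,-1],[0,0,-0.12,0,0,0,-1],[0,0,-0.12,0,0,0,-1]]';python3 g.py .552 .298 .195 162
python3 - <<'E'
from h import *
a=save("scene","s3");c=cv2.imread("pics/s3.png")[130:330,290:490];cv2.imwrite("pics/s3c.png",cv2.resize(c,(600,600)))
E
```

```text
time: 7.37
tcp_pos: [0.5423, -0.2417, 0.1967]
ee_rot: [0.063, 0.998, -0.001, 0.002]
force: [0.2, 0.6, -6.0]
opening: 0.196
grasp_force: 89.0
now 7.37 [ 0.5423 -0.2417  0.1967] toolx yaw 172.79 tilt 0.28 q [-0.46  0.13  1.83 -0.    1.18 -1.91] F [ 0.2  0.6 -6. ] T [ 0.   -0.03 -0.  ] op 0.196 gf 89.0
[0.1163, 1.0734, 0.001] [-0.0004, 0.0015, 0.0599] rows 13.0
```

View pics/s3c.png

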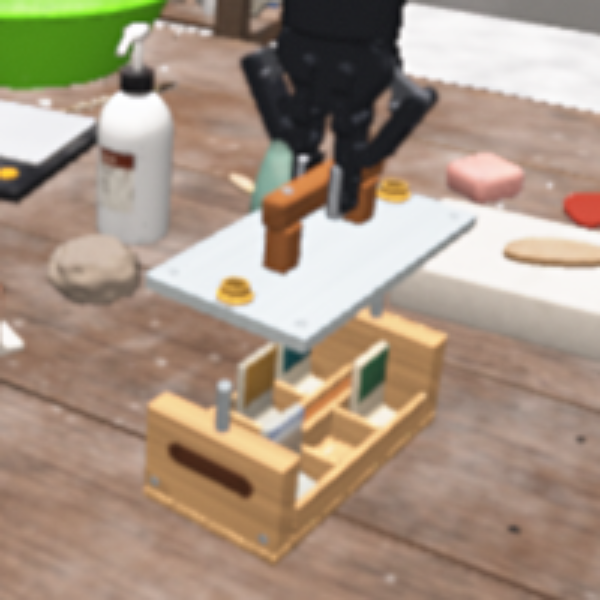

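Cover is free and level; the stored tiles show under it, with apparently the near row's middle compartment (crop (335,435)) empty. Carry it to the board.

```bash
python3 -m inch '[[0.003,0.03,0,0,0,0.003,-1],[0.009,0.08,0,0,0,0.006,-1],[0.016,0.15,0,0,0,0.01,-1],[0.024,0.22,0,0,0,0.014,-1],[0.032,0.29,0,0,0,0.018,-1],[0.039,0.36,0,0,0,0.022,-1],[0.047,0.43,0,0,0,0.026,-1],[0.054,0.5,0,0,0,0.03,-1],[0.062,0.57,0,0,0,0.034,-1],[0.07,0.64,0,0,0,0.038,-1]]';python3 g.py .552 .298 .195 162
```

```text
time: 8.25
tcp_pos: [0.5454, 0.0826, 0.1929]
ee_rot: [0.123, 0.992, -0.0, -0.0]
force: [0.7, -0.3, -7.1]
opening: 0.195
grasp_force: 88.9
now 8.25 [0.5454 0.0826 0.1929] toolx yaw 165.91 tilt 0.05 q [ 0.11  0.06  1.91 -0.    1.17 -1.22] F [ 0.7 -0.3 -7.1] T [ 0.01 -0.05 -0.02] op 0.195 gf 88.9
[0.0922, 0.4211, -0.0043] [-0.0001, -0.0003, 0.0217] rows 6.0
```

```bash
python3 -m inch '[[0.008,0.07,0,0,0,0.003,-1],[0.016,0.14,0,0,0,0.006,-1],[0.024,0.21,0,0,0,0.01,-1],[0.032,0.28,0,0,0,0.014,-1],[0.04,0.34,0,0,0,0.018,-1],[0.046,0.39,0,0,0,0.022,-1],[0.05,0.43,0,0,0,0.022,-1],[0.05,0.44,0,0,0,0.022,-1],[0.05,0.44,0,0,0,0.022,-1]]';python3 g.py .552 .298 .195 162 .552 .298 .051 162
```

```text
time: 9.0
tcp_pos: [0.5749, 0.302, 0.1924]
ee_rot: [0.155, 0.988, -0.0, -0.001]
force: [-0.0, -0.4, -6.5]
opening: 0.194
grasp_force: 89.2
now 9.0 [0.5749 0.302  0.1924] toolx yaw 162.12 tilt 0.07 q [ 0.45  0.24  1.7   0.    1.2  -0.81] F [-0.  -0.4 -6.5] T [ 0.01 -0.02  0.02] op 0.194 gf 89.2
[0.0412, -0.0217, -0.0051] [-0.0002, -0.0003, 0.0007] rows 1.0
[0.0409, -0.0215, 0.2829] [-0.0002, -0.0003, 0.0007] rows 4.0
```

```bash
python3 -m inch '[[0.02,-0.011,0.02,0,0,0,-1],[0.04,-0.021,0.06,0,0,0,-1],[0.04,-0.021,0.11,0,0,0,-1],[0.04,-0.021,0.16,0,0,0,-1],[0.04,-0.021,0.2,0,0,0,-1],[0.04,-0.021,0.235,0,0,0,-1],[0.04,-0.021,0.26,0,0,0,-1],[0.04,-0.021,0.27,0,0,0,-1],[0.04,-0.021,0.275,0,0,0,-1],[0.04,-0.021,0.275,0,0,0,-1]]';python3 g.py .552 .298 .045 162
```

```text
time: 9.83
tcp_pos: [0.5533, 0.2963, 0.0561]
ee_rot: [0.157, 0.988, -0.0, 0.0]
force: [0.1, 0.8, -5.7]
opening: 0.193
grasp_force: 89.0
now 9.83 [0.5533 0.2963 0.0561] toolx yaw 161.96 tilt 0.01 q [ 0.45  0.33  1.86 -0.    0.95 -0.8 ] F [ 0.1  0.8 -5.7] T [-0.07 -0.01  0.01] op 0.193 gf 89.0
[0.0036, 0.0025, 0.0221] [-0.0, 0.0, -0.0002] rows 1.0
```

```bash
python3 -m inch '[[0,0,0.008,0,0,0,-1],[0,0,0.014,0,0,0,-1],[0,0,0.018,0,0,0,-1],[0,0,0.021,0,0,0,-1],[0,0,0.023,0,0,0,-1],[0,0,0.023,0,0,0,-1]]';python3 g.py .552 .298 .045 162
```

```text
time: 10.33
tcp_pos: [0.5532, 0.2968, 0.0447]
ee_rot: [0.156, 0.988, 0.0, 0.0]
force: [-0.4, -0.1, -6.0]
opening: 0.198
grasp_force: 89.4
now 10.33 [0.5532 0.2968 0.0447] toolx yaw 162.0 tilt 0.02 q [ 0.45  0.35  1.87 -0.    0.93 -0.8 ] F [-0.4 -0.1 -6. ] T [-0.03 -0.02  0.01] op 0.198 gf 89.4
[0.0031, 0.0016, -0.0005] [0.0001, 0.0001, -0.0] rows 1.0
```

```bash
python3 -m inch '[[0,0,0.002,0,0,0,-1],[0,0,0.004,0,0,0,-1],[0,0,0.005,0,0,0,-1],[0,0,0.005,0,0,0,-1]]';python3 -m inch '[[0,0,0.001,0,0,0,-1],[0,0,0.002,0,0,0,-1],[0,0,0.002,0,0,0,-1]]'
```

```text
time: 10.67
tcp_pos: [0.5532, 0.2968, 0.0446]
ee_rot: [0.156, 0.988, 0.0, 0.0]
force: [-7.0, -2.7, 9.3]
opening: 0.196
grasp_force: 91.5
time: 10.92
tcp_pos: [0.5533, 0.2968, 0.0446]
ee_rot: [0.156, 0.988, 0.0, 0.0]
force: [-9.5, -4.1, 14.1]
opening: 0.198
grasp_force: 92.4
```

```bash
python3 -m inch '[[0,0,-0.005,0,0,0,-1],[0,0,-0.005,0,0,0,-0.4],[0,0,-0.005,0,0,0,0],[0,0,-0.005,0,0,0,0.2],[0,0,-0.03,0,0,0,0.2],[0,0,-0.08,0,0,0,0.2],[0,0,-0.15,0,0,0,0.2],[0,0,-0.23,0,0,0,0.2],[0,0,-0.28,0,0,0,0.2],[0,0,-0.3,0,0,0,0.2]]' 40;python3 g.py
python3 - <<'E'
from h import *
save("scene","s4");t=save("top","t4")
b=cv2.imread("pics/t4.png")[165:265,360:440];a=cv2.imread("pics/s4.png")[200:320,260:450]
cv2.imwrite("pics/c4.png",np.hstack([cv2.resize(b,(400,500),interpolation=cv2.INTER_CUBIC),cv2.resize(a,(400,252)) if 0 else cv2.resize(a[:,70:],(400,500),interpolation=cv2.INTER_CUBIC)]))
cy,sy=np.cos(-.129),np.sin(-.129)
for k,(x,y) in enumerate([(x,y) for y in(-.03,.03) for x in(-.056,0,.056)]):
    X=[.5405+cy*x-sy*y,-.24+sy*x+cy*y,.008];print(k+1,np.round(X,4),proj(X,"top").round(1),proj(X,"scene").round(1))
for n in("pin_a",):
  for c in("scene","top"):print([(round(d["p"],2),ray(d["centre"],c,.112).round(4)) for d in viewer.tip_of(n,c)])
print([(d["p"],d["centre"],ray(d["centre"],"top",.012)) for d in viewer.tip_of("cover","top")])
E
```

```text
time: 11.75
tcp_pos: [0.5563, 0.2982, 0.1982]
ee_rot: [0.157, 0.988, 0.003, 0.004]
force: [0.8, -0.4, 1.1]
opening: 0.603
grasp_force: 0.0
now 11.75 [0.5563 0.2982 0.1982] toolx yaw 161.99 tilt 0.59 q [ 0.45  0.2   1.75  0.    1.19 -0.8 ] F [ 0.8 -0.4  1.1] T [-0.02 -0.   -0.01] op 0.603 gf 0.0
1 [ 0.4811 -0.2625  0.008 ] [403.3 237.2] [386.1 296.5]
2 [ 0.5366 -0.2698  0.008 ] [405.1 218.5] [400.5 284. ]
3 [ 0.5922 -0.277   0.008 ] [406.9 200. ] [413.7 272.6]
4 [ 0.4888 -0.203   0.008 ] [383.1 234.7] [362.1 284.4]
5 [ 0.5444 -0.2102  0.008 ] [385.1 216. ] [376.9 272.9]
6 [ 0.5999 -0.2175  0.008 ] [387.  197.5] [390.5 262.3]
[(0.88, array([ 0.4476, -0.2213,  0.112 ])), (0.65, array([ 0.6437, -0.246 ,  0.112 ])), (0.29, array([0.4173, 0.1353, 0.112 ]))]
[(0.94, array([ 0.4395, -0.2282,  0.112 ])), (0.85, array([ 0.6356, -0.2512,  0.112 ])), (0.65, array([ 0.4785, -0.1902,  0.112 ]))]
[(0.92, [214.4, 215.8], array([0.54601574, 0.29791422, 0.012     ]))]
```

View pics/c4.png

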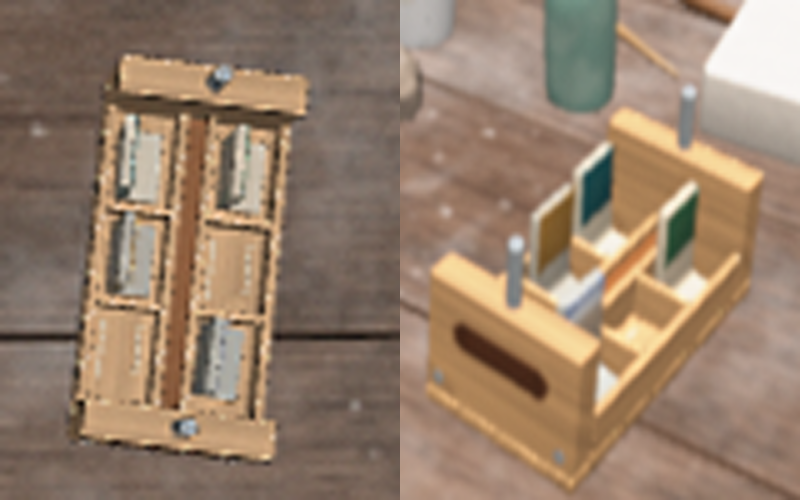

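Cover is on the board (tip at (.546,.298)). Empty compartments: cell 4 (crop (120,355), px (384,236)) and cell 2 (crop (232,268), px (406,219)), matching the projected centres to within about 1 px. Next, refine the tile poses.

```bash
cat > m2.py <<'E'
from h import *
def th(cam,rect,t0):
    im=cv2.imread(f"pics/{cam}0.png").astype(float);l,t,r,b=rect;w=im.min(2)
    m=np.clip((w-t0)/40,0,1)*(im.max(2)-w<60);o=np.zeros_like(m);o[t:b,l:r]=m[t:b,l:r];return o
for nm,p,rs,rt in(("A",(.4445,.0168,-2.96),(260,236,281,271),(302,240,317,259)),("B",(.540,.033,1.05),(279,217,299,250),(294,209,314,225))):
    mk={"scene":th("scene",rs,100),"top":th("top",rt,110)}
    print(nm,[int(m.sum()) for m in mk.values()],fit(TILE,mk,np.array(p)),[fit(TILE,{c:m},np.array(p)) for c,m in mk.items()])
E
python3 m2.py
```

```text
A [441, 124] (array([ 0.44443977,  0.01689996, -2.97407401]), np.float64(0.6905679827534543)) [(array([ 0.44342996,  0.01824937, -2.89263658]), np.float64(0.5046867094506431)), (array([ 0.4444172 ,  0.01659727, -2.97455284]), np.float64(0.15504596875772522))]
B [364, 103] (array([0.54361178, 0.03349743, 1.10177521]), np.float64(0.7368333497059277)) [(array([0.54468956, 0.03419877, 1.04800105]), np.float64(0.3739666809239817)), (array([0.54374771, 0.03282958, 1.06440128]), np.float64(0.31848421570994984))]
```

```bash
python3 g.py .49 .15 .17 90 .442 .0069 .15 10;python3 -m inch '[[0.05,-0.35,0,0,0,0.4,0.2],[0.05,-0.35,0,0,0,0.4,0],[0.05,-0.35,0,0,0,0.4,0],[0.05,-0.35,0,0,0,0.4,0],[0.05,-0.35,0,0,0,0.4,0],[0.05,-0.35,0,0,0,0.4,0],[0.05,-0.35,0,0,0,0.4,0],[0.05,-0.35,0,0,0,0.4,0],[0.05,-0.35,0,0,0,0.4,0],[0.05,-0.35,0,0,0,0.4,0]]';python3 g.py .442 .0069 .15 10
```

```text
now 12.0 [0.5518 0.296  0.1887] toolx yaw 161.99 tilt 0.21 q [ 0.45  0.2   1.76  0.    1.18 -0.8 ] F [-0.2 -0.  -1.3] T [-0.03  0.03  0.  ] op 0.602 gf 0.0
[0.0271, -0.3158, 0.0384] [-0.0012, -0.0002, 0.3999] rows 4.0
[0.0298, -0.6175, 0.0791] [-0.0014, 0.0008, 0.8444] rows 8.0
time: 12.83
tcp_pos: [0.4734, 0.1373, 0.1881]
ee_rot: [0.707, 0.707, -0.002, -0.001]
force: [-0.5, 0.5, -0.3]
opening: 0.496
grasp_force: 0.0
now 12.83 [0.4734 0.1373 0.1881] toolx yaw 90.0 tilt 0.3 q [ 0.23 -0.05  2.03  0.    1.17  0.23] F [-0.5  0.5 -0.3] T [ 0.02 -0.08  0.  ] op 0.496 gf 0.0
[-0.2608, -0.0623, 0.0767] [-0.0011, 0.0015, 0.4444] rows 4.0
```

```bash
python3 -m inch '[[-0.08,-0.02,0,0,0,0.444,0],[-0.16,-0.04,0.02,0,0,0.444,0],[-0.26,-0.062,0.05,0,0,0.444,0],[-0.26,-0.062,0.07,0,0,0.444,0],[-0.26,-0.062,0.07,0,0,0.444,0],[-0.26,-0.062,0.07,0,0,0.444,-0.2],[-0.26,-0.062,0.07,0,0,0.444,-0.2],[-0.26,-0.062,0.07,0,0,0.444,-0.2],[-0.26,-0.062,0.07,0,0,0.444,-0.2],[-0.26,-0.062,0.07,0,0,0.444,-0.2]]';python3 -m inch '[[0,0,0,0,0,0.04,-0.2],[0,0,0,0,0,0.04,-0.2],[0,0,0,0,0,0.04,-0.2]]';python3 g.py .442 .0069 .035 10
```

```text
time: 13.67
tcp_pos: [0.443, 0.0077, 0.1532]
ee_rot: [0.987, 0.16, -0.003, -0.001]
force: [-0.5, 0.2, -0.5]
opening: 0.399
grasp_force: 0.0
time: 13.92
tcp_pos: [0.4435, 0.0078, 0.154]
ee_rot: [0.995, 0.102, -0.002, -0.0]
force: [-1.1, 0.1, -1.0]
opening: 0.402
grasp_force: 0.0
now 13.92 [0.4435 0.0078 0.154 ] toolx yaw 11.75 tilt 0.23 q [-0.04 -0.12  2.16 -0.    1.1   1.33] F [-1.1  0.1 -1. ] T [-0.01 -0.01  0.04] op 0.402 gf 0.0
[-0.0024, 0.0013, 0.2379] [-0.0003, 0.0012, 0.0097] rows 3.0
```

```bash
python3 -m inch '[[-0.002,0.001,0.05,0,0,0.01,-0.2],[-0.002,0.001,0.11,0,0,0.01,-0.2],[-0.002,0.001,0.17,0,0,0.01,-0.2],[-0.002,0.001,0.21,0,0,0.01,-0.2],[-0.002,0.001,0.235,0,0,0.01,-0.2],[-0.002,0.001,0.238,0,0,0.01,-0.2],[-0.002,0.001,0.238,0,0,0.01,-0.2]]' 20;python3 g.py .442 .0069 .035 10;python3 - <<'E'
from h import *
save("scene","s5")
c=cv2.imread("pics/s5.png")[190:290,230:330];cv2.imwrite("pics/s5c.png",cv2.resize(c,(500,500),interpolation=cv2.INTER_CUBIC))
E
```

```text
time: 14.5
tcp_pos: [0.4425, 0.0071, 0.0355]
ee_rot: [0.996, 0.086, -0.002, -0.0]
force: [-0.2, 0.0, 0.7]
opening: 0.396
grasp_force: 0.0
now 14.5 [0.4425 0.0071 0.0355] toolx yaw 9.87 tilt 0.22 q [-0.04  0.05  2.26 -0.    0.84  1.36] F [-0.2  0.   0.7] T [ 0.03 -0.01 -0.01] op 0.396 gf 0.0
[-0.0011, 0.0003, 0.001] [-0.0003, 0.0012, -0.0007] rows 1.0
```

View pics/s5c.png

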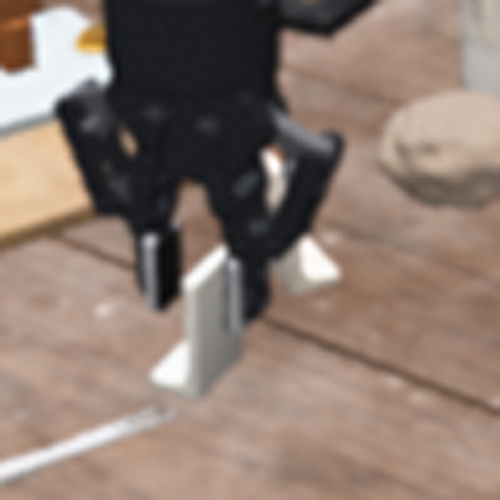

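Fingers straddle tile A's upright (crop (205,320)), with the tip level below its top. Close gently.

```bash
python3 -m inch '[[0,0,0,0,0,0,-0.4],[0,0,0,0,0,0,-0.55],[0,0,0,0,0,0,-0.65],[0,0,0,0,0,0,-0.72],[0,0,0,0,0,0,-0.78],[0,0,0,0,0,0,-0.84],[0,0,0,0,0,0,-1],[0,0,0,0,0,0,-1],[0,0,0,0,0,0,-1]]' 20;python3 -m inch '[[0,0,0,0,0,0,-1],[0,0,0,0,0,0,-1],[0,0,-0.01,0,0,0,-1],[0,0,-0.03,0,0,0,-1],[0,0,-0.07,0,0,0,-1],[0,0,-0.14,0,0,0,-1],[0,0,-0.22,0,0,0,-1],[0,0,-0.27,0,0,0,-1],[0,0,-0.28,0,0,0,-1],[0,0,-0.28,0,0,0,-1]]' 30;python3 g.py .489 -.15 .175 90
python3 - <<'E'
from h import *
save("scene","s6")
c=cv2.imread("pics/s6.png")[130:280,220:370];cv2.imwrite("pics/s6c.png",cv2.resize(c,(500,500),interpolation=cv2.INTER_CUBIC))
E
```

```text
time: 15.3
tcp_pos: [0.4446, 0.0068, 0.0374]
ee_rot: [0.996, 0.085, 0.0, 0.0]
force: [0.2, -2.2, 3.9]
opening: 0.069
grasp_force: 23.6
time: 16.13
tcp_pos: [0.446, 0.0072, 0.18]
ee_rot: [0.996, 0.085, 0.003, 0.0]
force: [0.1, 0.7, -0.4]
opening: 0.061
grasp_force: 32.2
now 16.13 [0.446  0.0072 0.18  ] toolx yaw 9.75 tilt 0.33 q [-0.04 -0.14  2.13  0.    1.15  1.36] F [ 0.1  0.7 -0.4] T [ 0.04 -0.04 -0.02] op 0.061 gf 32.2
[0.0315, 0.3243, 0.0105] [0.0015, -0.0013, -0.4458] rows 4.0
```

View pics/s6c.png

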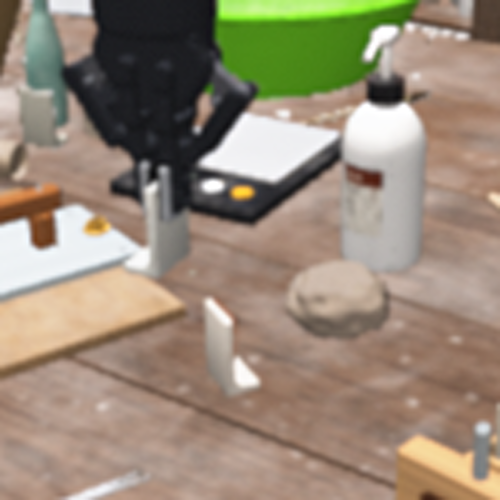

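Tile A is held upright. Carry it to cell 4, turning to tool yaw 172.8.

```bash
python3 -m inch '[[0,0.05,-0.01,0,0,-0.446,-1],[0,0.1,-0.02,0,0,-0.446,-1],[0.01,0.15,-0.02,0,0,-0.446,-1],[0.02,0.2,-0.02,0,0,-0.446,-1],[0.03,0.24,-0.02,0,0,-0.446,-1],[0.03,0.28,-0.02,0,0,-0.446,-1],[0.03,0.31,-0.02,0,0,-0.446,-1],[0.03,0.324,-0.02,0,0,-0.446,-1],[0.03,0.324,-0.02,0,0,-0.446,-1],[0.03,0.324,-0.02,0,0,-0.446,-1]]';python3 g.py .4917 -.1942 .18 172.8
```

```text
time: 17.02
tcp_pos: [0.4844, -0.15, 0.1837]
ee_rot: [0.757, 0.654, -0.001, -0.003]
force: [-0.3, 0.8, -0.9]
opening: 0.068
grasp_force: 32.2
now 17.02 [ 0.4844 -0.15    0.1837] toolx yaw 81.65 tilt 0.34 q [-0.35 -0.02  2.01  0.    1.16 -0.2 ] F [-0.3  0.8 -0.9] T [ 0.01 -0.02 -0.05] op 0.068 gf 32.2
[-0.0854, 0.0274, 0.0071] [-0.0011, -0.0018, -0.5064] rows 2.0
```

```bash
python3 -m inch '[[-0.02,0.01,0,0,0,-0.506,-1],[-0.05,0.02,0,0,0,-0.506,-1],[-0.085,0.027,0,0,0,-0.506,-1],[-0.085,0.027,0,0,0,-0.506,-1],[-0.085,0.027,0,0,0,-0.506,-1],[-0.085,0.027,0,0,0,-0.506,-1],[-0.085,0.027,0,0,0,-0.506,-1],[-0.085,0.027,0,0,0,-0.506,-1],[-0.085,0.027,0,0,0,-0.506,-1],[-0.085,0.027,0,0,0,-0.506,-1]]';python3 -m inch '[[0,0,0,0,0,-0.11,-1],[0,0,0,0,0,-0.11,-1],[0,0,0,0,0,-0.11,-1],[0,0,0,0,0,-0.11,-1]]';python3 g.py .4917 -.1942 .09 172.8
```

```text
time: 17.85
tcp_pos: [0.4914, -0.1932, 0.1837]
ee_rot: [0.231, 0.973, 0.001, -0.003]
force: [0.5, -0.4, -0.1]
opening: 0.07
grasp_force: 32.2
time: 18.18
tcp_pos: [0.4915, -0.1932, 0.1839]
ee_rot: [0.062, 0.998, 0.001, -0.003]
force: [0.3, 0.4, -0.4]
opening: 0.069
grasp_force: 32.2
now 18.18 [ 0.4915 -0.1932  0.1839] toolx yaw 172.92 tilt 0.32 q [-0.42  0.03  1.97  0.    1.16 -1.87] F [ 0.3  0.4 -0.4] T [0.   0.05 0.01] op 0.069 gf 32.2
[-0.0017, -0.0023, 0.1878] [0.0006, -0.0017, 0.0007] rows 3.0
```

```bash
python3 -m inch '[[-0.002,-0.002,0.04,0,0,0,-1],[-0.002,-0.002,0.09,0,0,0,-1],[-0.002,-0.002,0.14,0,0,0,-1],[-0.002,-0.002,0.175,0,0,0,-1],[-0.002,-0.002,0.188,0,0,0,-1],[-0.002,-0.002,0.188,0,0,0,-1],[-0.002,-0.002,0.188,0,0,0,-1]]';python3 g.py .4917 -.1942 .0454 172.8
python3 - <<'E'
from h import *
save("scene","s7")
c=cv2.imread("pics/s7.png")[190:330,320:460];cv2.imwrite("pics/s7c.png",cv2.resize(c,(560,560),interpolation=cv2.INTER_CUBIC))
E
```

```text
time: 18.77
tcp_pos: [0.4937, -0.195, 0.0923]
ee_rot: [0.063, 0.998, 0.0, -0.001]
force: [0.4, -0.3, -0.3]
opening: 0.072
grasp_force: 32.2
now 18.77 [ 0.4937 -0.195   0.0923] toolx yaw 172.72 tilt 0.11 q [-0.42  0.12  2.04  0.    0.97 -1.87] F [ 0.4 -0.3 -0.3] T [ 0.02 -0.01 -0.03] op 0.072 gf 32.2
[0.0039, 0.001, 0.0938] [0.0002, -0.0006, -0.0004] rows 2.0
```

View pics/s7c.png

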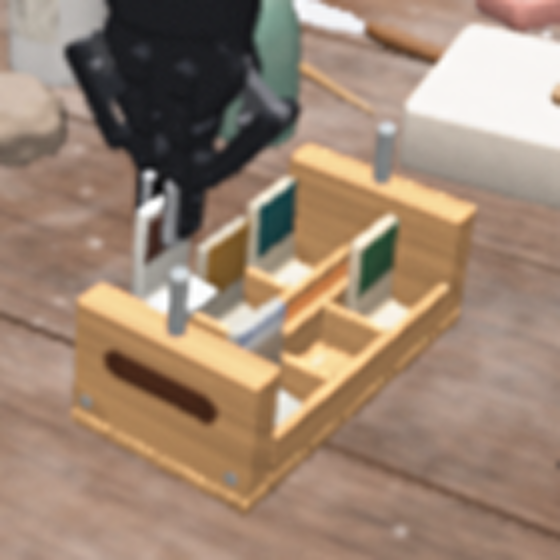

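Tile A hangs over cell 4, in line with the back row's uprights. Lower it.

```bash
python3 -m inch '[[0.004,0.001,0.01,0,0,0,-1],[0.004,0.001,0.025,0,0,0,-1],[0.004,0.001,0.04,0,0,0,-1],[0.004,0.001,0.055,0,0,0,-1],[0.004,0.001,0.068,0,0,0,-1],[0.004,0.001,0.078,0,0,0,-1],[0.004,0.001,0.085,0,0,0,-1],[0.004,0.001,0.088,0,0,0,-1],[0.004,0.001,0.088,0,0,0,-1]]';python3 g.py .4917 -.1942 .0454 172.8
```

```text
time: 19.57
tcp_pos: [0.492, -0.1943, 0.0484]
ee_rot: [0.063, 0.998, 0.0, -0.0]
force: [0.3, 0.0, -1.2]
opening: 0.066
grasp_force: 32.2
now 19.57 [ 0.492  -0.1943  0.0484] toolx yaw 172.79 tilt 0.06 q [-0.42  0.18  2.08  0.    0.89 -1.87] F [ 0.3  0.  -1.2] T [-0.04  0.04  0.02] op 0.066 gf 32.2
[0.0006, 0.0002, 0.006] [0.0001, -0.0003, -0.0001] rows 1.0
```

```bash
python3 -m inch '[[0,0,0.002,0,0,0,-1],[0,0,0.004,0,0,0,-1],[0,0,0.006,0,0,0,-1],[0,0,0.006,0,0,0,-1],[0,0,0.006,0,0,0,-1]]';python3 g.py .4917 -.1942 .0454 172.8
```

```text
time: 19.98
tcp_pos: [0.4924, -0.1945, 0.0461]
ee_rot: [0.063, 0.998, -0.0, 0.0]
force: [-0.1, 0.4, 0.4]
opening: 0.068
grasp_force: 32.2
now 19.98 [ 0.4924 -0.1945  0.0461] toolx yaw 172.79 tilt 0.01 q [-0.42  0.18  2.08  0.    0.88 -1.87] F [-0.1  0.4  0.4] T [0.02 0.02 0.05] op 0.068 gf 32.2
[0.0014, 0.0004, 0.0014] [-0.0, 0.0001, -0.0001] rows 1.0
```

```bash
python3 -m inch '[[0,0,0.002,0,0,0,-1],[0,0,0.003,0,0,0,-1],[0,0,0.004,0,0,0,-1],[0,0,0.004,0,0,0,-1]]';python3 g.py .4917 -.1942 .0454 172.8
```

```text
time: 20.32
tcp_pos: [0.4928, -0.1944, 0.0454]
ee_rot: [0.063, 0.998, 0.0, 0.0]
force: [-2.9, 1.4, 7.4]
opening: 0.074
grasp_force: 33.8
now 20.32 [ 0.4928 -0.1944  0.0454] toolx yaw 172.78 tilt 0.03 q [-0.42  0.18  2.08  0.    0.88 -1.87] F [-2.9  1.4  7.4] T [0.36 0.52 0.02] op 0.074 gf 33.8
[0.0022, 0.0002, -0.0] [0.0001, 0.0002, -0.0001] rows 1.0
```

```bash
python3 -m inch '[[0,0,-0.002,0,0,0,-0.84],[0,0,-0.002,0,0,0,-0.7],[0,0,-0.002,0,0,0,-0.5],[0,0,-0.002,0,0,0,-0.5],[0,0,-0.02,0,0,0,-0.5],[0,0,-0.06,0,0,0,-0.5],[0,0,-0.12,0,0,0,-0.4],[0,0,-0.2,0,0,0,-0.3],[0,0,-0.28,0,0,0,-0.2],[0,0,-0.3,0,0,0,-0.2]]' 20;python3 g.py .5350 .038 .18 61
```

```text
time: 21.15
tcp_pos: [0.4961, -0.1962, 0.2021]
ee_rot: [0.063, 0.998, -0.002, 0.006]
force: [0.5, -0.7, 0.4]
opening: 0.397
grasp_force: 0.0
now 21.15 [ 0.4961 -0.1962  0.2021] toolx yaw 172.8 tilt 0.68 q [-0.42  0.01  1.95 -0.    1.17 -1.87] F [ 0.5 -0.7  0.4] T [ 0.   -0.04  0.  ] op 0.397 gf 0.0
[-0.018, 0.4746, 0.0428] [0.0028, 0.0034, 0.6211] rows 6.0
```

```bash
python3 -m inch '[[-0.018,0.07,0,0,0,0.62,-0.2],[-0.018,0.14,0,0,0,0.62,-0.2],[-0.018,0.21,0,0,0,0.62,-0.2],[-0.018,0.28,0,0,0,0.62,-0.2],[-0.018,0.35,0,0,0,0.62,-0.2],[-0.018,0.41,0.02,0,0,0.62,-0.2],[-0.018,0.45,0.03,0,0,0.62,-0.2],[-0.018,0.474,0.04,0,0,0.62,-0.2],[-0.018,0.474,0.04,0,0,0.62,-0.2],[-0.018,0.474,0.04,0,0,0.62,-0.2]]';python3 g.py .5357 .0379 .16 61;python3 - <<'E'
from h import *
save("scene","s8");save("top","t8")
c=cv2.imread("pics/s8.png")[200:320,320:440];d=cv2.imread("pics/t8.png")[165:265,360:440]
cv2.imwrite("pics/c8.png",np.hstack([cv2.resize(c,(450,450),interpolation=cv2.INTER_CUBIC),cv2.resize(d,(340,450),interpolation=cv2.INTER_CUBIC)]))
E
```

```text
time: 21.98
tcp_pos: [0.5305, 0.0407, 0.1736]
ee_rot: [0.621, 0.784, -0.0, -0.0]
force: [0.4, -0.2, 0.4]
opening: 0.401
grasp_force: 0.0
now 21.98 [0.5305 0.0407 0.1736] toolx yaw 103.23 tilt 0.06 q [ 0.03  0.04  1.97  0.    1.13 -0.2 ] F [ 0.4 -0.2  0.4] T [-0.03  0.03  0.02] op 0.401 gf 0.0
[-0.0078, 0.0089, 0.0272] [-0.0003, 0.0001, 0.2346] rows 1.0
```

View pics/c8.png

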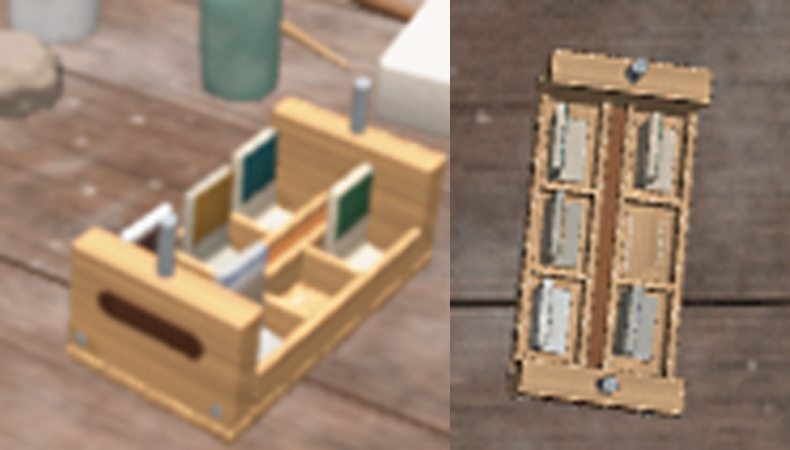

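Tile A stands in cell 4 (top crop (552,318)), centred like its neighbours, and the carrier has not moved. Next is tile B.

```bash
python3 -m inch '[[-0.008,0.009,0.02,0,0,0.235,-0.2],[-0.008,0.009,0.027,0,0,0.235,-0.2],[-0.008,0.009,0.027,0,0,0.235,-0.2],[-0.008,0.009,0.027,0,0,0.235,-0.2],[-0.008,0.009,0.027,0,0,0.235,-0.2],[-0.008,0.009,0.027,0,0,0.235,-0.2],[-0.008,0.009,0.027,0,0,0.235,-0.2],[-0.008,0.009,0.027,0,0,0.235,-0.2]]';python3 g.py .5357 .0379 .0365 61
```

```text
time: 22.75
tcp_pos: [0.5363, 0.0364, 0.1607]
ee_rot: [0.86, 0.511, 0.0, 0.0]
force: [0.2, 0.7, 0.4]
opening: 0.402
grasp_force: 0.0
now 22.75 [0.5363 0.0364 0.1607] toolx yaw 61.45 tilt 0.01 q [ 0.02  0.06  1.97 -0.    1.11  0.52] F [0.2 0.7 0.4] T [-0.04 -0.01  0.04] op 0.402 gf 0.0
[0.002, -0.0025, 0.2484] [0.0001, -0.0, 0.0025] rows 3.0
```

```bash
python3 -m inch '[[0.002,-0.0025,0.05,0,0,0.0025,-0.2],[0.002,-0.0025,0.11,0,0,0.0025,-0.2],[0.002,-0.0025,0.17,0,0,0.0025,-0.2],[0.002,-0.0025,0.22,0,0,0.0025,-0.2],[0.002,-0.0025,0.245,0,0,0.0025,-0.2],[0.002,-0.0025,0.248,0,0,0.0025,-0.2],[0.002,-0.0025,0.248,0,0,0.0025,-0.2],[0.002,-0.0025,0.248,0,0,0.0025,-0.2]]' 20;python3 g.py .5357 .0379 .0365 61;python3 - <<'E'
from h import *
save("scene","s9")
c=cv2.imread("pics/s9.png")[190:290,240:340];cv2.imwrite("pics/s9c.png",cv2.resize(c,(500,500),interpolation=cv2.INTER_CUBIC))
E
```

```text
time: 23.42
tcp_pos: [0.5371, 0.0381, 0.038]
ee_rot: [0.863, 0.506, 0.001, 0.001]
force: [0.7, -0.0, 0.8]
opening: 0.4
grasp_force: 0.0
now 23.42 [0.5371 0.0381 0.038 ] toolx yaw 60.78 tilt 0.14 q [ 0.02  0.21  2.07 -0.    0.87  0.53] F [ 0.7 -0.   0.8] T [-0.02 -0.01 -0.02] op 0.4 gf 0.0
[-0.0018, -0.0022, 0.0029] [0.0007, -0.0004, -0.0012] rows 1.0
```

View pics/s9c.png

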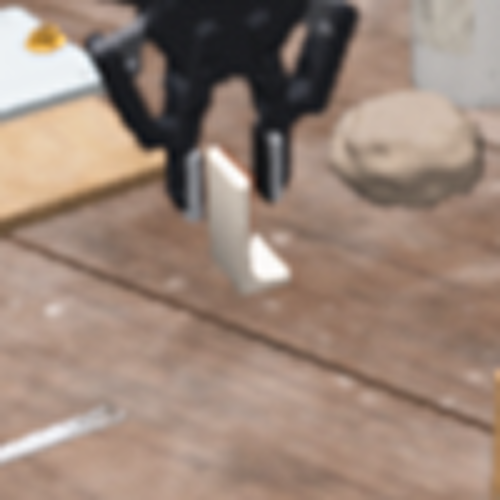

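Run:
```python
from h import *
a=np.radians(61);c,s=np.cos(a),np.sin(a)
f=lambda x,y,z:((proj([.544+c*x-s*y,.0333+s*x+c*y,z],"scene")-[240,190])*5).round()
print("top corners crop",[f(x,y,.062) for x in(-.021,.021) for y in(.006,.013)],"bottom",[f(x,y,0) for x in(-.021,.021) for y in(-.013,.013)])
print("tcp",(proj([.5371,.0381,.038],"scene")-[240,190])*5)
```

```text
top corners crop [array([251., 179.]), array([237., 182.]), array([217., 142.]), array([204., 145.])] bottom [array([288., 280.]), array([240., 292.]), array([254., 241.]), array([207., 252.])]
tcp [229.27472743 202.91404319]
```

Model corners match the picture to about 1 px, and the TCP is on the upright's middle. Close.

```bash
python3 -m inch '[[-0.001,-0.001,0.001,0,0,0,-0.4],[-0.001,-0.001,0.001,0,0,0,-0.55],[-0.001,-0.001,0.001,0,0,0,-0.65],[-0.001,-0.001,0.001,0,0,0,-0.72],[-0.001,-0.001,0.001,0,0,0,-0.78],[-0.001,-0.001,0.001,0,0,0,-0.84],[-0.001,-0.001,0.001,0,0,0,-1],[-0.001,-0.001,0.001,0,0,0,-1],[-0.001,-0.001,0.001,0,0,0,-1]]' 20;python3 g.py;python3 -m inch '[[0,0,0,0,0,0,-1],[0,0,0,0,0,0,-1],[0,0,-0.01,0,0,0,-1],[0,0,-0.03,0,0,0,-1],[0,0,-0.07,0,0,0,-1],[0,0,-0.14,0,0,0,-1],[0,0,-0.22,0,0,0,-1],[0,0,-0.28,0,0,0,-1],[0,0,-0.3,0,0,0,-1],[0,0,-0.3,0,0,0,-1]]' 30;python3 g.py .5382 -.2606 .19 -7.2
```

```text
time: 24.22
tcp_pos: [0.5355, 0.0379, 0.0364]
ee_rot: [0.863, 0.505, 0.0, 0.0]
force: [-0.9, -1.1, 3.8]
opening: 0.073
grasp_force: 20.4
now 24.22 [0.5355 0.0379 0.0364] toolx yaw 60.71 tilt 0.05 q [ 0.02  0.21  2.07 -0.    0.86  0.54] F [-0.9 -1.1  3.8] T [-0.18 -0.02 -0.02] op 0.073 gf 20.4
time: 25.05
tcp_pos: [0.5375, 0.0381, 0.1904]
ee_rot: [0.863, 0.505, 0.003, 0.002]
force: [-0.3, 0.2, 0.0]
opening: 0.068
grasp_force: 30.7
now 25.05 [0.5375 0.0381 0.1904] toolx yaw 60.71 tilt 0.43 q [0.02 0.03 1.95 0.   1.16 0.54] F [-0.3  0.2  0. ] T [-0.02 -0.05  0.04] op 0.068 gf 30.7
[-0.5204, 0.2935, 0.0006] [0.001, -0.0023, 0.3773] rows 8.0
```

```bash
python3 -m inch '[[-0.04,0.025,0,0,0,0.377,-1],[-0.1,0.06,0,0,0,0.377,-1],[-0.16,0.09,0,0,0,0.377,-1],[-0.22,0.125,0,0,0,0.377,-1],[-0.28,0.16,0,0,0,0.377,-1],[-0.34,0.19,0,0,0,0.377,-1],[-0.4,0.225,0,0,0,0.377,-1],[-0.46,0.26,0,0,0,0.377,-1],[-0.5,0.28,0,0,0,0.377,-1],[-0.52,0.293,0,0,0,0.377,-1]]';python3 -m inch '[[0,0,0,0,0,0,-1],[0,0,0,0,0,0,-1]]';python3 g.py .5382 -.2606 .095 -7.2
```

```text
time: 25.88
tcp_pos: [0.5334, -0.2627, 0.1829]
ee_rot: [0.998, -0.066, -0.002, -0.001]
force: [-0.2, 0.3, 0.1]
opening: 0.067
grasp_force: 30.7
time: 26.05
tcp_pos: [0.5341, -0.26, 0.1834]
ee_rot: [0.998, -0.062, -0.002, -0.001]
force: [0.5, 0.0, -0.7]
opening: 0.071
grasp_force: 30.6
now 26.05 [ 0.5341 -0.26    0.1834] toolx yaw -7.13 tilt 0.26 q [-0.5   0.15  1.83  0.    1.17  1.2 ] F [ 0.5  0.  -0.7] T [ 0.04 -0.03  0.04] op 0.071 gf 30.6
[0.0091, 0.0005, 0.1769] [-0.0007, 0.0013, 0.0004] rows 3.0
```

```bash
python3 -m inch '[[0.009,0.0005,0.03,0,0,0,-1],[0.009,0.0005,0.07,0,0,0,-1],[0.009,0.0005,0.11,0,0,0,-1],[0.009,0.0005,0.15,0,0,0,-1],[0.009,0.0005,0.175,0,0,0,-1],[0.009,0.0005,0.177,0,0,0,-1],[0.009,0.0005,0.177,0,0,0,-1],[0.009,0.0005,0.177,0,0,0,-1]]';python3 g.py .5382 -.2606 .0475 -7.2
```

```text
time: 26.72
tcp_pos: [0.5406, -0.261, 0.0983]
ee_rot: [0.998, -0.062, 0.0, 0.0]
force: [0.9, -0.8, -0.0]
opening: 0.066
grasp_force: 30.6
now 26.72 [ 0.5406 -0.261   0.0983] toolx yaw -7.08 tilt 0.06 q [-0.49  0.24  1.89  0.    1.01  1.2 ] F [ 0.9 -0.8 -0. ] T [-0.04  0.03 -0.  ] op 0.066 gf 30.6
[-0.005, -0.0002, 0.1016] [0.0001, -0.0003, 0.0007] rows 2.0
```

```bash
python3 -m inch '[[-0.005,0,0.01,0,0,0.0005,-1],[-0.005,0,0.025,0,0,0.0005,-1],[-0.005,0,0.04,0,0,0.0005,-1],[-0.005,0,0.055,0,0,0.0005,-1],[-0.005,0,0.07,0,0,0.0005,-1],[-0.005,0,0.083,0,0,0.0005,-1],[-0.005,0,0.093,0,0,0.0005,-1],[-0.005,0,0.1,0,0,0.0005,-1],[-0.005,0,0.1,0,0,0.0005,-1],[-0.005,0,0.1,0,0,0.0005,-1]]';python3 g.py .5382 -.2606 .0444 -7.2
```

```text
time: 27.55
tcp_pos: [0.5374, -0.2609, 0.0472]
ee_rot: [0.998, -0.063, -0.0, -0.0]
force: [-0.1, -0.6, 0.2]
opening: 0.067
grasp_force: 30.6
now 27.55 [ 0.5374 -0.2609  0.0472] toolx yaw -7.24 tilt 0.03 q [-0.49  0.3   1.93  0.    0.91  1.2 ] F [-0.1 -0.6  0.2] T [-0.03 -0.07 -0.04] op 0.067 gf 30.6
[0.0014, -0.0008, 0.0056] [-0.0001, 0.0001, -0.0002] rows 1.0
```

```bash
python3 -m inch '[[0,0,0.002,0,0,0,-1],[0,0,0.004,0,0,0,-1],[0,0,0.006,0,0,0,-1],[0,0,0.008,0,0,0,-1],[0,0,0.008,0,0,0,-1],[0,0,0.008,0,0,0,-1]]';python3 g.py .5382 -.2606 .0444 -7.2
```

```text
time: 28.05
tcp_pos: [0.5379, -0.2611, 0.0446]
ee_rot: [0.998, -0.063, 0.0, 0.0]
force: [-1.8, 1.8, 6.1]
opening: 0.065
grasp_force: 32.0
now 28.05 [ 0.5379 -0.2611  0.0446] toolx yaw -7.24 tilt 0.04 q [-0.49  0.3   1.93  0.    0.91  1.2 ] F [-1.8  1.8  6.1] T [ 0.21  0.32 -0.02] op 0.065 gf 32.0
[0.0005, -0.001, 0.0004] [0.0001, -0.0002, -0.0002] rows 1.0
```

Seated at the expected height. Release, rise and back away for a check.

```bash
python3 -m inch '[[0,0,-0.002,0,0,0,-0.84],[0,0,-0.002,0,0,0,-0.7],[0,0,-0.002,0,0,0,-0.5],[0,0,-0.002,0,0,0,-0.5],[0,0,-0.02,0,0,0,-0.5],[0,0,-0.06,0,0,0,-0.5],[0,0,-0.12,0,0,0,-0.4],[0,0,-0.2,0,0,0,-0.3],[0,0,-0.28,0,0,0,-0.2],[0,0,-0.34,0,0,0,-0.2]]' 20;python3 -m inch '[[-0.02,-0.06,0,0,0,0,-0.2],[-0.05,-0.14,0,0,0,0,-0.2],[-0.08,-0.22,0,0,0,0,-0.2],[-0.11,-0.3,0,0,0,0,-0.2],[-0.14,-0.38,0,0,0,0,-0.2],[-0.14,-0.42,0,0,0,0,-0.2],[-0.14,-0.42,0,0,0,0,-0.2]]';python3 - <<'E'
from h import *
save("scene","s10");save("top","t10")
c=cv2.imread("pics/s10.png")[180:320,140:460];d=cv2.imread("pics/t10.png")[165:265,150:440]
cv2.imwrite("pics/c10.png",np.vstack([cv2.resize(c,(700,306),interpolation=cv2.INTER_CUBIC),cv2.resize(d,(700,241),interpolation=cv2.INTER_CUBIC)]))
E
python3 g.py
```

```text
time: 28.88
tcp_pos: [0.5383, -0.2614, 0.2178]
ee_rot: [0.998, -0.063, 0.002, 0.001]
force: [0.6, -0.0, 0.2]
opening: 0.402
grasp_force: 0.0
time: 29.47
tcp_pos: [0.4939, -0.0397, 0.2143]
ee_rot: [0.998, -0.061, 0.0, -0.001]
force: [-0.1, 0.2, -1.0]
opening: 0.4
grasp_force: 0.0
now 29.57 [ 0.4946 -0.0431  0.2142] toolx yaw -7.09 tilt 0.07 q [-0.14 -0.07  2.   -0.    1.21  1.56] F [ 0.   0.  -0.4] T [-0.01  0.06  0.03] op 0.402 gf 0.0
```

View pics/c10.png

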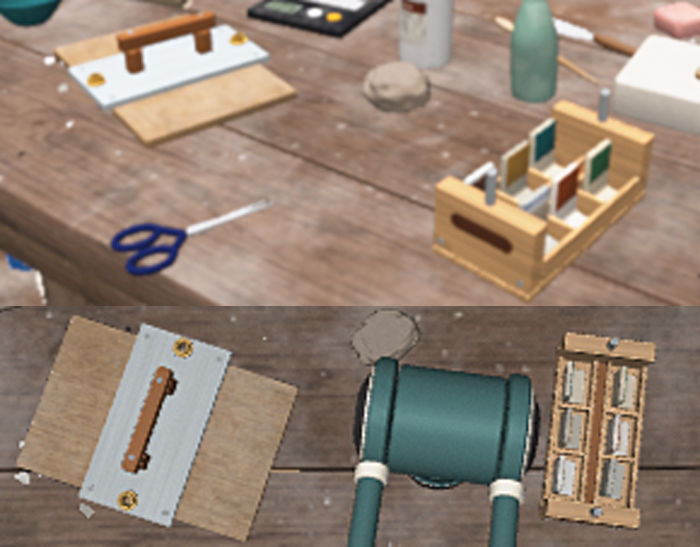

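The cover lies flat and centred on the board. All six compartments are filled with upright tiles, and nothing else has moved. Handing in.

```bash
python3 -c "
from workcell import env
print(env.finish_job())"
```

```text
the job is handed in; nothing more can be done
None
```

The job is handed in at about 30 s of the 72 s: the cover lies flat on the ware board, the two loose tiles stand in compartments 4 and 2, and the last pictures show the carrier, clay lump and bottle unmoved (the hand-in returned no verdict).

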